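Press the stapler into the desk case

ROBOT

A 7-joint arm with a two-finger parallel gripper is mounted at the origin on the work surface. World frame = base frame: x ahead of the robot, y to its left, z up, the work surface at z = 0. Lengths are in m, angles in rad, forces in N, time in s.
With the tool pointing down it reaches from about 0.4 to 0.9 m from the base axis. Payload 5.6 kg.
Tool frame: the origin (TCP) lies at the centre of the arm's flange, where the gripper is bolted on; the fingertips stand 190 mm ahead of it and the grasp point (between the pads) lies bot.grip_point_offset ahead of it (bot.grip_point_offset is the distance from the TCP to the grasp point, in m); x points along the fingers, y is the direction in which the jaws open and shut, and the axes are right-handed (so a half turn about x gives the same grasp; the last joint's range is limited). The gripper opens to 92 mm and grips with 3 to 60 N. Pads are 20 mm wide; open, the fingers measure 128 mm over their backs; the gripper's body (75 mm by 189 mm) begins 69 mm behind the grasp point.
Start: joints at [-1.286, 0.468, -0.012, 1.603, 0.006, 1.071, -0.056], TCP at [0.209, 0.615, 0.405] pointing down, gripper open.
Joint ranges: [-2.53, 2.53], [-0.31, 2.02], [-1.57, 1.55], [0.28, 2.44], [-1.29, 4.43], [0.15, 1.84], [-2.92, 2.92]. Speed limits (rad/s): [2.57, 2.57, 3.14, 3.14, 3.14, 3.14, 3.14].

INTERFACE

Orientations are given as a unit quaternion [w, x, y, z].
In Python, from cell import telemetry, eyes, ticket, bot gives the robot as it stands.
- The arm moves only by the tool send_rows, never from a script. Its argument "commands" is a list of rows, each a list of 7 numbers: the turn, a rotation vector about the tool's x, y, z in rad, then the shift along the tool's x, y, z in cm, then the opening, from -1 (shut) to 1 (fully open), so that 0 is half open. A call has exactly 8 rows; each row shifts and turns the commanded pose from where the row before left it, along the tool's axes as they then stand; what a row does not reach is not made up. A row lasts 1/10 s, in which the tool goes at most 50 mm and 8.59 degrees, less where a joint would pass 70% of its speed; a pose out of reach is approached as far as the arm can. A call is refused whole if a number of a shift passes 5 or a number of a turn 0.15, either way. A call with a gripper value outside its range is refused whole. The fingers move at their own pace and stop on an object; "grip_force" is the grip in N (left out, the last holds). Time passes only in rows, so rows that do not move let the fingers close, or fill a call up. It gives the time, the measured TCP pose, the force and the opening at its end, in the units of the state.
- telemetry.get_obs(): the state, without advancing time (a new reading comes with each control period).
- eyes.capture(name): name is "scene" or "side" or "wrist"; returns (picture, depth): 400x640x3 uint8, red, green, blue; 400x640 float32, m along the optical axis (not along the pixel's ray), 0 where there is no reading.
- eyes.camera_info(name): a dict with "mtx" (3x3 intrinsics, pixels), "distortion" ([k1, k2, p1, p2, k3] as OpenCV has them; the pictures are not rectified), "world_to_cam" (4x4, takes a point from world to camera coordinates); the wrist camera has in their place "tool_from_camera" (4x4, takes a point from camera to tool coordinates, whose origin is the TCP and whose axes are the tool frame's). Camera axes: x right, y up, looking along -z (the intrinsics and any distortion apply to the point x, -y, -z); pixel columns grow to the right and rows downward; lengths in m; the calibration is good to about 2 mm. A picture is of the moment at which its call begins: read the wrist's pose just before it. camera_info takes no time and is no camera call.
- ticket.job_done(): hands the job in, once; it reports no verdict.
The state is a dict: "time": time; "joint_positions": joint angles; "dq": joint speeds; "joint_efforts": joint torques, N m; "tool_pos": TCP position; "eef_rot": TCP orientation; "ft_force": force on the tool from outside, world axes, zero at the start; "wrist_torque": the same for the moment, N m; "grip_width": finger opening in m.
Only numpy, scipy, OpenCV 4.12 (cv2) and the standard library are available. Lean on these libraries where they do the work, as an engineer would, in place of code of your own. Each camera call takes 0.05 s, during which the arm holds its last target.

TASK

Put the large stapler, standing on its base, into the empty stapler-shaped cutout of the open desk case, with its wide heel in the wide end, and press it down until it is fully home on the cutout's floor. Let go of it, and leave the mini stapler and the clip jar where they stand.

Things in the scene. Friction and masses are not known exactly. Their poses are not given: they have to be found in the camera images.
- stapler: Large stapler, 120 mm long, 56 tall, about 0.16 kg, upright on its base. Origin: centre of its underside; x to the nose, z up. Grey base (lowest 20 mm): heel, x -60 to -15 mm, 44 wide; nose part, x -15 to 60 mm, 26 wide. Above a thin steel magazine, a black arm at 34 to 56 mm height, 120 long, 26 wide, with a flat top: grip the arm across y; press on its top over the origin.
- pocket (a point): Empty cutout in the grey insert of the fixed case (202x188x37 mm). Point: centre of its floor, 6 mm over the desk, where the stapler's origin belongs; x to its narrow end, z up. 30 mm deep; x -67 to -8 mm is 54 wide, x -8 to 67 mm 36 wide; 6 mm bevel round the mouth. Leaf springs stop the stapler 6 to 12 mm above the floor; about 10 N more pushes it home. Other cutouts (+y) are full, 2 mm proud.
- mini_stapler: Bystander: a mini stapler of the same shape, only 68 mm long, 40 mm tall, 30 mm wide. Origin: centre of its underside, x to its nose. To be left alone.
- clip_jar: Bystander: a clear round jar of copper paper clips with an aluminium lid, 48 mm in diameter, 70 mm tall. Origin: centre of its underside. To be left alone.
Mind the look-alikes: they are no part of the job. Leave any pink look-alike of the stapler alone.

How it is judged:
At the end, for the whole second after the job is handed in: The stapler's origin is within 10 mm of the cutout's centre horizontally and within 4 mm of its floor in height, its length within 10 degrees of the cutout's and upright within 10 degrees, at rest and released (horizontal distance between stapler and pocket below 0.01 m and z of stapler in the frame of pocket between -0.004 and 0.004 m and angle between the x axis of stapler and the x axis of pocket, either way round below 0.175 rad and angle between stapler's own z axis and vertical below 0.175 rad and linear speed of stapler below 0.02 m/s); the robot touches nothing.
It fails at once if the mini stapler is shifted by more than 30 mm (distance of mini_stapler from where it was at the start of the episode above 0.03 m).
It fails at once if the clip jar is shifted by more than 30 mm (distance of clip_jar from where it was at the start of the episode above 0.03 m).
It also fails if it takes over 45 s, if anything falls off the work surface, if the arm or the gripper's body presses on something with over 40 N, if the wrist force passes 120 N, or if a joint passes its speed limit or range.

## Working session

There is one attempt and no reset: what is moved stays moved. The work goes in short steps, Python scripts to look and compute and a tool call to move; the robot and the scene stay as the last step left them, time stands still between calls to the robot, and variables do not carry over. Pictures are saved under pics/ and viewed, and the job is handed in when it is done.

Besides the shell and the picture viewer there is one more tool, called after "Emit:" by a JSON object that holds its "fn" and its "kwargs". send_rows: Moves the arm, as the interface text tells. Its arguments: {"type":"object","properties":{"commands":{"type":"array","items":{"type":"array","items":{"type":"number"}}},"grip_force":{"type":"number"}},"required":["commands"]}

```bash
ls; mkdir -p pics; python3 - <<'E'
from cell import telemetry, eyes, ticket, bot
import cv2
print(telemetry.get_obs()); print(bot.grip_point_offset)
for n in ("scene","side","wrist"):
    p,d=eyes.capture(n); cv2.imwrite(f"pics/{n}0.png",p[:,:,::-1]); print(n,eyes.camera_info(n))
    import numpy as np; np.save(f"pics/{n}0.npy",d); print((d>0).mean())
E
```

```text
pics
{'time': 0.0, 'joint_positions': array([-1.28597445,  0.46839546, -0.01162864,  1.60363891,  0.00599817,
        1.07139603, -0.0562947 ]), 'dq': array([-0.00153221, -0.00102912,  0.00050005,  0.00078383, -0.00017163,
        0.00112491, -0.0020964 ]), 'joint_efforts': array([ 4.03149843e-04, -5.20571458e+01, -1.24917825e-02, -2.43741971e+01,
       -5.66675817e-02,  1.73548440e-02,  1.56138458e-04]), 'tool_pos': array([0.20923756, 0.6151331 , 0.40372186]), 'eef_rot': array([ 0.69756208,  0.11476274,  0.69769151, -0.11603106]), 'ft_force': array([-1.33253492,  0.62195159,  0.13397489]), 'wrist_torque': array([ 0.02649482, -0.01399343,  0.02219849]), 'grip_width': 0.09169996902580746}
0.1714
scene {'mtx': array([[493.16202103,   0.        , 329.80865927],
       [  0.        , 493.16202103, 206.06879969],
       [  0.        ,   0.        ,   1.        ]]), 'distortion': array([-0.01916973,  0.        ,  0.        ,  0.        ,  0.        ]), 'world_to_cam': array([[-0.83340069,  0.5524403 ,  0.01590616,  0.4864698 ],
       [-0.4352514 , -0.6738042 ,  0.59711316,  0.14459879],

[... 584 characters left out ...]
],
       [ 0.        ,  0.        ,  0.        ,  1.        ]])}
0.970578125
wrist {'mtx': array([[310.03748076,   0.        , 316.86401276],
       [  0.        , 310.03748076, 197.71849813],
       [  0.        ,   0.        ,   1.        ]]), 'distortion': array([0.00794917, 0.        , 0.        , 0.        , 0.        ]), 'tool_from_camera': array([[-1.91066116e-03,  2.83097335e-01, -9.59089281e-01,
         1.86121398e-02],
       [ 9.99997515e-01, -5.60510479e-04, -2.15760459e-03,
         3.84392435e-04],
       [-1.14839170e-03, -9.59091020e-01, -2.83095561e-01,
        -8.11614488e-02],
       [ 0.00000000e+00,  0.00000000e+00,  0.00000000e+00,
         1.00000000e+00]])}
0.995875
```

View pics/scene0.png

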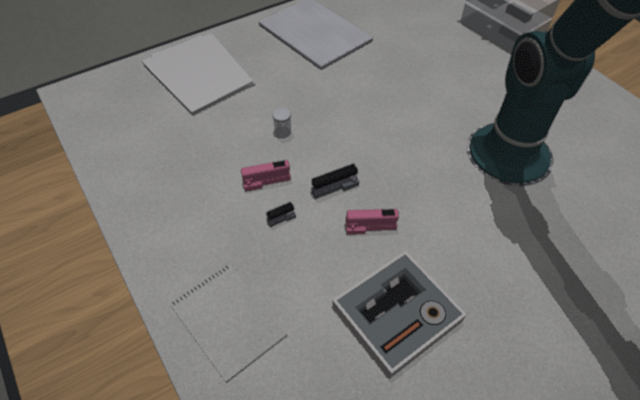

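View pics/side0.png

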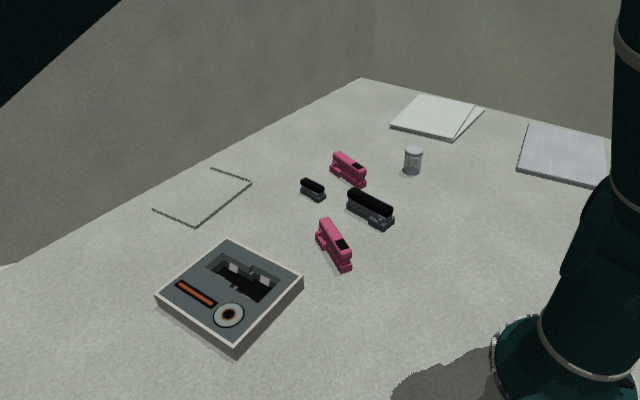

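View pics/wrist0.png

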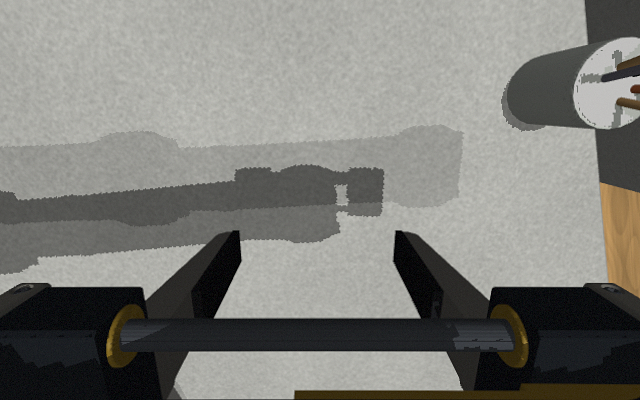

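The large black stapler is at scene (334,181) and side (370,208). The other candidates are the mini stapler at scene (281,213) and side (312,188), and two pink look-alikes at scene (266,175) and (372,220). The case is at scene (398,312). Next I'll confirm with enlarged crops.

```bash
cat > h.py <<'E'
import numpy as np, cv2
from cell import telemetry, eyes
from scipy.spatial.transform import Rotation as R
F=np.diag([1,-1,-1.])
def qR(q): return R.from_quat([q[1],q[2],q[3],q[0]]).as_matrix()
def pose(name,obs=None):
    i=eyes.camera_info(name)
    if name=="wrist":
        T=np.eye(4);T[:3,:3]=qR(obs["eef_rot"]);T[:3,3]=obs["tool_pos"]; C=T@i["tool_from_camera"]
    else: C=np.linalg.inv(i["world_to_cam"])
    return i["mtx"],i["distortion"],C
def rays(uv,P):
    K,D,C=P; n=cv2.undistortPoints(np.asarray(uv,float).reshape(-1,1,2),K,D).reshape(-1,2)
    d=np.c_[n,np.ones(len(n))]@F@C[:3,:3].T   # unit depth along axis
    return C[:3,3],d
def plane(uv,P,z):
    o,d=rays(uv,P); return o+d*((z-o[2])/d[:,2])[:,None]
def bydepth(uv,P,dep):
    uv=np.asarray(uv); o,d=rays(uv,P); return o+d*dep[uv[:,1].astype(int),uv[:,0].astype(int)][:,None]
def tri(uv1,P1,uv2,P2):
    o1,d1=rays([uv1],P1);o2,d2=rays([uv2],P2);d1=d1[0];d2=d2[0]
    s=np.linalg.lstsq(np.c_[d1,-d2],o2-o1,rcond=None)[0]
    a=o1+s[0]*d1;b=o2+s[1]*d2; return (a+b)/2,np.linalg.norm(a-b)
def proj(X,P):
    K,D,C=P; x=(np.asarray(X)-C[:3,3])@C[:3,:3]@F
    return cv2.projectPoints(x,np.zeros(3),np.zeros(3),K,D)[0].reshape(-1,2)
E
python3 - <<'E'
import cv2,numpy as np
s=cv2.imread("pics/scene0.png");t=cv2.imread("pics/side0.png")
a=cv2.resize(s[150:250,230:410],None,fx=4,fy=4,interpolation=cv2.INTER_CUBIC)
cv2.imwrite("pics/c1.png",a)
cv2.imwrite("pics/c2.png",cv2.resize(s[245:380,325:475],None,fx=4,fy=4,interpolation=cv2.INTER_CUBIC))
cv2.imwrite("pics/c3.png",cv2.resize(t[145:280,290:420],None,fx=4,fy=4,interpolation=cv2.INTER_CUBIC))
cv2.imwrite("pics/c4.png",cv2.resize(t[230:365,145:315],None,fx=4,fy=4,interpolation=cv2.INTER_CUBIC))
E
```

```text
(no output)
```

View pics/c1.png

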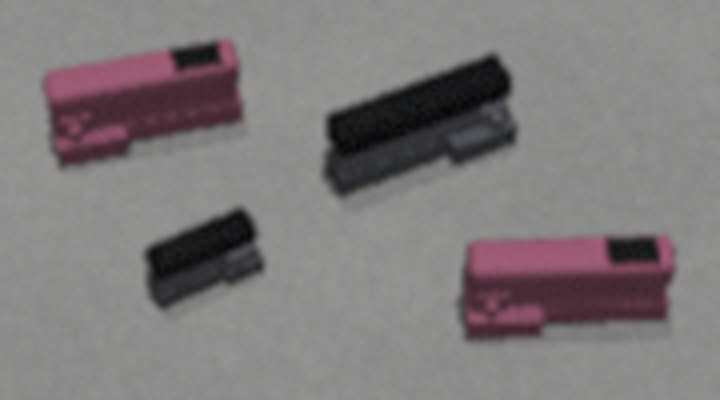

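View pics/c2.png

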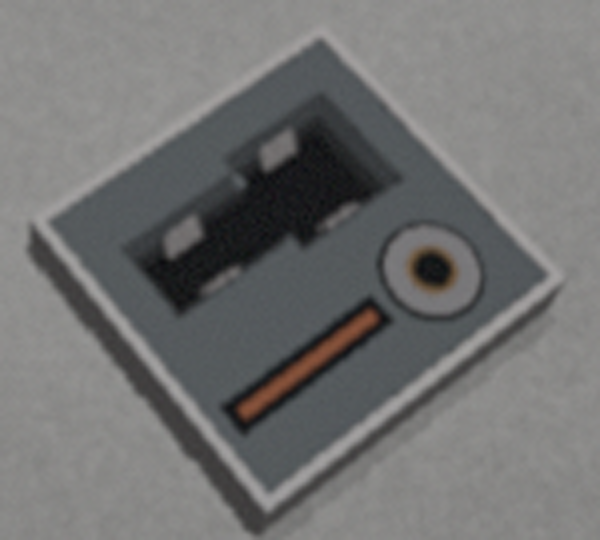

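View pics/c3.png

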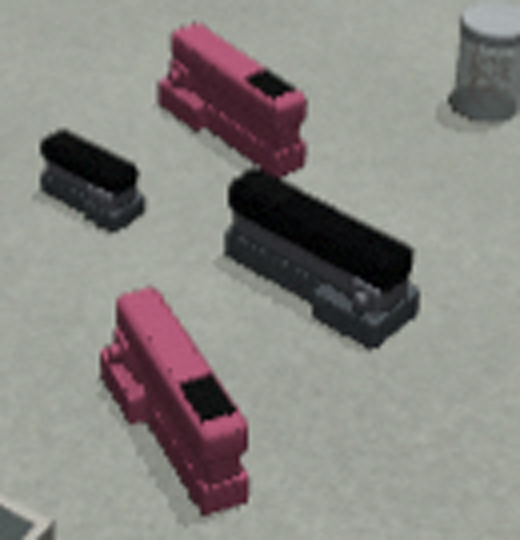

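View pics/c4.png

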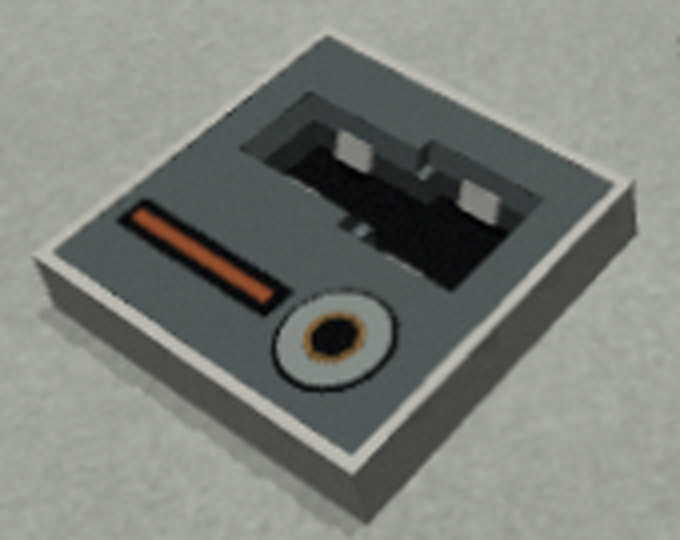

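In the crop at scene (334,181), the large black stapler is clearly twice the mini's length. Its wide heel is at the image right, around (350,184). The cutout's wide end is also at the image right.

```bash
cat > m.py <<'E'
from h import *
for n,roi in (("scene",(300,160,365,200)),("side",(340,180,400,235))):
    im=cv2.imread(f"pics/{n}0.png");d=np.load(f"pics/{n}0.npy");P=pose(n)
    x0,y0,x1,y1=roi; m=np.zeros(im.shape[:2],np.uint8); m[y0:y1,x0:x1]=(im[y0:y1,x0:x1].max(2)<38)
    v,u=np.nonzero(m); X=bydepth(np.c_[u,v],P,d)
    print(n,len(u),"z pct",np.percentile(X[:,2],[5,50,80,95]).round(4))
    top=X[abs(X[:,2]-np.percentile(X[:,2],80))<.005]
    r=cv2.minAreaRect((top[:,:2]*1000).astype(np.float32)); print(r, top.mean(0))
    pts=cv2.boxPoints(r); print(pts.round(0).tolist())
S,T=pose("scene"),pose("side")
c2=lambda u,v:(325+u/4-.375,245+v/4-.375); c4=lambda u,v:(145+u/4-.375,230+v/4-.375)
for nm,a,b in (("A",(322,33),(630,185)),("B",(37,222),(328,36)),("C",(562,278),(355,468)),("D",(268,510),(40,260)),
  ("disc",(432,268),(336,336)),("mouthR",(401,180),(455,291)),("mouthRtop",(322,95),(541,199)),("mouthLtop",(123,246),(307,94)),("mouthLbot",(180,315),(240,149))):
    X,e=tri(c2(*a),S,c4(*b),T); print(nm,X.round(4),round(e,4))
E
python3 m.py
```

```text
scene 466 z pct [0.0429 0.0546 0.0569 0.0586]
((471.7603759765625, -153.2936248779297), (24.740005493164062, 115.06207275390625), 83.27470397949219) [ 0.47157616 -0.15244848  0.05577621]
[[413.0, -159.0], [527.0, -172.0], [530.0, -148.0], [416.0, -134.0]]
side 663 z pct [0.0069 0.0502 0.0548 0.0563]
((462.1334228515625, -151.44471740722656), (22.8155574798584, 113.91089630126953), 82.98808288574219) [ 0.45983202 -0.15005434  0.05423992]
[[404.0, -156.0], [517.0, -170.0], [520.0, -147.0], [407.0, -133.0]]
A [0.4516 0.1036 0.0302] 0.0014
B [0.6491 0.1137 0.0292] 0.0018
C [0.442  0.2879 0.0337] 0.0003
D [0.6405 0.2987 0.0305] 0.0004
disc [0.4954 0.2479 0.0353] 0.0009
mouthR [0.474  0.1984 0.0309] 0.0007
mouthRtop [0.478  0.1362 0.033 ] 0.0002
mouthLtop [0.6209 0.1517 0.0334] 0.0034
mouthLbot [0.6184 0.1977 0.0332] 0.0024
```

```bash
cat >> h.py <<'E'
def axyaw(t): # tool: x down, y across => target with y axis = (-sin,cos) or minus
    c,s=np.cos(t),np.sin(t); x=np.array([0,0,-1.]); y=np.array([-s,c,0]); z=np.cross(x,y); return np.c_[x,y,z]
def need(goal,yaw,obs):
    Rm=qR(obs["eef_rot"]); best=None
    for k in (0,np.pi):
        G=axyaw(yaw+k); rv=R.from_matrix(Rm.T@G).as_rotvec()
        print("  rotvec tool",rv.round(4),"shift in current tool cm",(100*Rm.T@(np.array(goal)-obs["tool_pos"])).round(2),"in goal tool",(100*G.T@(np.array(goal)-obs["tool_pos"])).round(2), "goal z axis",G[:,2].round(2))
E
python3 - <<'E'
from h import *
o=telemetry.get_obs();print(qR(o["eef_rot"]).round(3))
need([0.467,-0.152,0.40],np.radians(-6.7),o)
need([0.548,0.171,0.40],np.radians(2.9),o)
E
```

```text
[[-0.     0.322  0.947]
 [-0.001  0.947 -0.322]
 [-1.    -0.001  0.   ]]
  rotvec tool [-0.2109 -0.      0.0013] shift in current tool cm [  0.49 -64.33  49.11] in goal tool [  0.4  -73.19  34.55] goal z axis [ 0.99 -0.12  0.  ]
  rotvec tool [2.9306e+00 2.0000e-03 0.0000e+00] shift in current tool cm [  0.49 -64.33  49.11] in goal tool [  0.4   73.19 -34.55] goal z axis [-0.99  0.12  0.  ]
  rotvec tool [-3.785e-01 -1.000e-04  1.300e-03] shift in current tool cm [  0.44 -31.14  46.37] in goal tool [  0.4  -46.08  31.58] goal z axis [1.   0.05 0.  ]
  rotvec tool [2.7631e+00 1.9000e-03 2.0000e-04] shift in current tool cm [  0.44 -31.14  46.37] in goal tool [  0.4   46.08 -31.58] goal z axis [-1.   -0.05 -0.  ]
```

Emit:
{"fn": "send_rows", "kwargs": {"commands": [[0,0,0,0,-2.6,3.9,1],[0,0,0,0,-2.6,3.9,1],[0,0,0,0,-2.6,3.9,1],[0,0,0,0,-2.6,3.9,1],[0,0,0,0,-2.6,3.9,1],[0,0,0,0,-2.6,3.9,1],[0,0,0,0,-2.6,3.9,1],[0,0,0,0,-2.6,3.9,1]]}}

```text
time: 0.95
tool_pos: [0.4385, 0.3162, 0.4047]
eef_rot: [0.698, 0.115, 0.698, -0.115]
ft_force: [0.7, 0.2, -0.2]
grip_width: 0.0922
```

Emit:
{"fn": "send_rows", "kwargs": {"commands": [[0,0,0,0,-2.6,3.9,1],[0,0,0,0,-2.6,3.9,1],[0,0,0,0,-2.6,3.9,1],[0,0,0,0,-2.6,3.9,1],[-0.126,0,0,0,0,0,1],[-0.126,0,0,0,0,0,1],[-0.126,0,0,0,0,0,1],[0,0,0,0,0,0,1]]}}

```text
time: 1.75
tool_pos: [0.5519, 0.169, 0.4044]
eef_rot: [0.707, -0.018, 0.707, 0.018]
ft_force: [-0.4, 0.4, -0.6]
grip_width: 0.092
```

```bash
python3 - <<'E'
from h import *
import pickle
o=telemetry.get_obs();p,d=eyes.capture("wrist");cv2.imwrite("pics/w1.png",p[:,:,::-1]);np.save("pics/w1.npy",d);pickle.dump(o,open("pics/w1.pkl","wb"))
print(o["time"],o["tool_pos"],qR(o["eef_rot"]).round(3),o["dq"].round(3),o["joint_positions"].round(2))
P=pose("wrist",o); print(proj([[.548,.171,.006]],P))
E
```

```text
1.75 [0.55189173 0.16904759 0.40441427] [[-0.001 -0.05   0.999]
 [ 0.     0.999  0.05 ]
 [-1.     0.    -0.001]] [-0.015 -0.003  0.019  0.003 -0.008 -0.001 -0.104] [-0.46  0.34  0.14  1.79 -0.05  1.01  1.31]
[[317.35098374 170.76351765]]
```

View pics/w1.png

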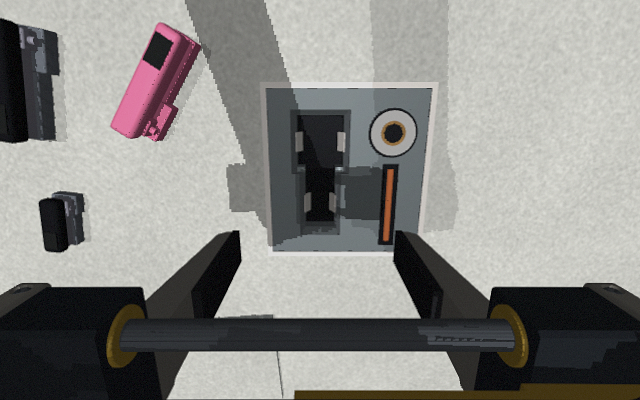

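The wrist view shows the case at (265-437, 83-253). The cutout is at (292-351, 110-235), with the wide end at the top of the image, which is world -x. I'll zoom in for the corners.

```bash
python3 - <<'E'
import cv2,numpy as np
s=cv2.imread("pics/w1.png")[75:265,250:445]
cv2.imwrite("pics/c5.png",cv2.convertScaleAbs(cv2.resize(s,None,fx=3,fy=3,interpolation=cv2.INTER_CUBIC),alpha=1.8))
E
```

```text
(no output)
```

View pics/c5.png

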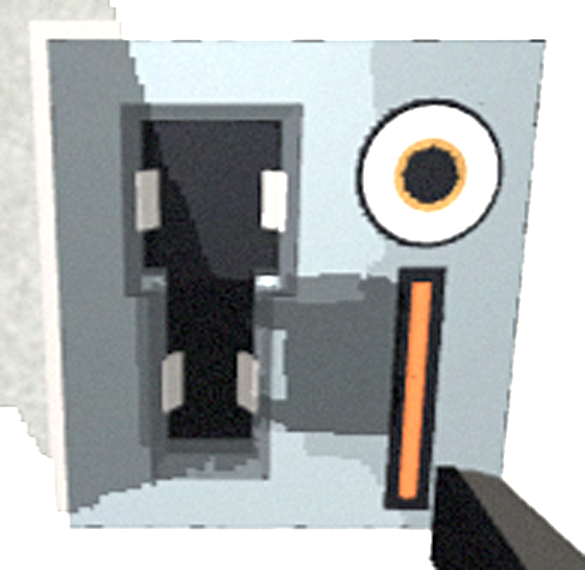

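```bash
python3 - <<'E'
from h import *
import pickle
o=pickle.load(open("pics/w1.pkl","rb"));P=pose("wrist",o);d=np.load("pics/w1.npy")
c=lambda L:np.array([(250+u/3-.33,75+v/3-.33) for u,v in L])
ins=c([(330,80),(90,300),(330,240),(300,510),(90,80)]); print("insert z",bydepth(ins,P,d).round(4).tolist())
fl=c([(190,200),(210,300),(210,400),(230,260)]); print("floor z",bydepth(fl,P,d).round(4).tolist())
m=plane(c([(121,104),(303,104),(126,295),(296,296),(153,480),(270,478)]),P,.036); print("mouth",m.round(4).tolist())
f=plane(c([(144,121),(281,121),(168,438),(252,438)]),P,.006); print("floor",f.round(4).tolist())
r=plane(c([(30,22),(57,512)]),P,.037);print("rim left",r.round(4).tolist())
for nm,q in (("mouth",[(m[0]+m[1])/2,(m[4]+m[5])/2]),("floor",[(f[0]+f[1])/2,(f[2]+f[3])/2])):
    a,b=q; print(nm,"centre",((a+b)/2).round(4),"len",np.linalg.norm(b-a).round(4),"yaw",np.degrees(np.arctan2(b[1]-a[1],b[0]-a[0])).round(2))
# two-view height: wrist vs scene/side
S=pose("scene");T=pose("side")
c2=lambda u,v:(325+u/4-.375,245+v/4-.375); c4=lambda u,v:(145+u/4-.375,230+v/4-.375)
w=c([(303,104),(121,104),(153,480),(430,172)])
for i,(a,b) in enumerate([((401,180),(455,291)),((322,95),(541,199)),((123,246),(307,94)),((432,268),(336,336))]):
    print(i,tri(w[i],P,c2(*a),S),tri(w[i],P,c4(*b),T))
E
```

```text
insert z [[0.4638, 0.2119, 0.038], [0.5483, 0.1277, 0.0376], [0.5209, 0.2173, 0.037], [0.6303, 0.2145, 0.0402], [0.4682, 0.1265, 0.0389]]
floor z [[0.5119, 0.1639, 0.0072], [0.5523, 0.1741, 0.0083], [0.5963, 0.1765, 0.0068], [0.5352, 0.1814, 0.0085]]
mouth [[0.4758, 0.1375, 0.036], [0.4725, 0.2032, 0.036], [0.546, 0.1412, 0.036], [0.5431, 0.2063, 0.036], [0.6221, 0.1544, 0.036], [0.6188, 0.2018, 0.036]]
floor [[0.4822, 0.1443, 0.006], [0.4794, 0.1983, 0.006], [0.6149, 0.1592, 0.006], [0.6131, 0.1957, 0.006]]
rim left [[0.4498, 0.1049, 0.037], [0.6377, 0.1157, 0.037]]
mouth centre [0.5473 0.1742 0.036 ] len 0.1465 yaw 3.04
floor centre [0.5474 0.1744 0.006 ] len 0.1333 yaw 2.66
0 (array([0.47401501, 0.20152391, 0.03417179]), np.float64(0.004813890024646061)) (array([0.47139232, 0.20197728, 0.03656963]), np.float64(0.003104112826795197))
1 (array([0.47638121, 0.13620075, 0.03046474]), np.float64(0.001896671018952633)) (array([0.47597456, 0.13763767, 0.03585022]), np.float64(0.00046750773622485173))
2 (array([0.62160949, 0.15313904, 0.03860916]), np.float64(0.0028955258176663135)) (array([0.62265928, 0.15354426, 0.03238828]), np.float64(0.002272566093319711))
3 (array([0.49533021, 0.24970739, 0.0388498 ]), np.float64(0.0041349099648249855)) (array([0.4933092 , 0.25055645, 0.03925968]), np.float64(0.0016587200445372732))
```

Two independent features agree on the pocket: the mouth measures 66x146 mm and the floor 134x54/36 mm. The centre is (0.547, 0.174) and the yaw about 2.9°. Now I'll go over the stapler.

```bash
python3 - <<'E'
from h import *
o=telemetry.get_obs()
need([0.467,-0.152,0.40],np.radians(-6.7),o)
E
```

```text
rotvec tool [ 0.1642 -0.0005  0.    ] shift in current tool cm [  0.45 -31.67 -10.  ] in goal tool [  0.45 -32.88  -4.68] goal z axis [ 0.99 -0.12  0.  ]
  rotvec tool [-2.9774e+00 -0.0000e+00 -7.0000e-04] shift in current tool cm [  0.45 -31.67 -10.  ] in goal tool [ 0.45 32.88  4.68] goal z axis [-0.99  0.12  0.  ]
```

Emit:
{"fn": "send_rows", "kwargs": {"commands": [[0,0,0,0,-4.5,-1.4,1],[0,0,0,0,-4.5,-1.4,1],[0,0,0,0,-4.5,-1.4,1],[0,0,0,0,-4.5,-1.4,1],[0,0,0,0,-4.5,-1.4,1],[0,0,0,0,-4.5,-1.4,1],[0,0,0,0,-4.5,-1.4,1],[0,0,0,0,0,0,1]]}}

```text
time: 2.6
tool_pos: [0.4676, -0.1563, 0.4051]
eef_rot: [0.707, -0.014, 0.707, 0.012]
ft_force: [-0.6, 0.1, -0.1]
grip_width: 0.0923
```

Emit:
{"fn": "send_rows", "kwargs": {"commands": [[0.08,0,0,1.5,0,0,1],[0.08,0,0,1.5,0,0,1],[0,0,0,1.5,0,0,1],[0,0,0,1.5,0,0,1],[0,0,0,0,0,0,1],[0,0,0,0,0,0,1],[0,0,0,0,0,0,1],[0,0,0,0,0,0,1]]}}

```text
time: 3.4
tool_pos: [0.4701, -0.1502, 0.3455]
eef_rot: [0.707, 0.039, 0.705, -0.039]
ft_force: [0.9, 0.6, -0.3]
grip_width: 0.092
```

```bash
python3 - <<'E'
from h import *
import pickle
o=telemetry.get_obs();p,d=eyes.capture("wrist");cv2.imwrite("pics/w2.png",p[:,:,::-1]);np.save("pics/w2.npy",d);pickle.dump(o,open("pics/w2.pkl","wb"))
print(o["time"],o["tool_pos"],qR(o["eef_rot"]).round(3),o["dq"].round(3))
P=pose("wrist",o); print(proj([[.467,-.152,.056]],P))
E
```

```text
3.4 [ 0.47012062 -0.15016925  0.34549667] [[ 0.002  0.11   0.994]
 [-0.     0.994 -0.11 ]
 [-1.     0.     0.002]] [ 0.003 -0.    -0.002  0.004 -0.001 -0.002  0.003]
[[313.15242587 195.20016864]]
```

View pics/w2.png

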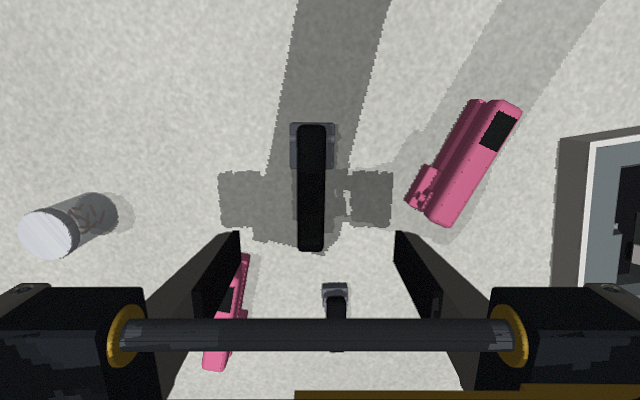

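The stapler arm is at (311,187), with its grey heel at the top of the image (world -x). The mini stapler is at (335,300), the pinks are at (465,165) and (228,315), and the jar is at (60,225). Now I'll measure the arm's top edges.

```bash
python3 - <<'E'
from h import *
import pickle
o=pickle.load(open("pics/w2.pkl","rb"));P=pose("wrist",o);d=np.load("pics/w2.npy");im=cv2.imread("pics/w2.png")
m=np.zeros(d.shape,np.uint8);m[110:260,285:340]=(im[110:260,285:340].max(2)<40)
m=cv2.morphologyEx(m,cv2.MORPH_OPEN,np.ones((5,5),np.uint8))
v,u=np.nonzero(m);X=bydepth(np.c_[u,v],P,d)
print(len(u),np.percentile(X[:,2],[5,25,50,75,95]).round(4),u.min(),u.max(),v.min(),v.max())
t=X[X[:,2]>np.median(X[:,2])-.008]
print("depth rect",cv2.minAreaRect((t[:,:2]*1000).astype(np.float32)))
Y=plane(np.c_[u,v],P,.056);print("plane rect",cv2.minAreaRect((Y[:,:2]*1000).astype(np.float32)))
# heel base corners at z=.02 (outer)
h=im[105:175,270:350];cv2.imwrite("pics/c6.png",cv2.convertScaleAbs(cv2.resize(im[105:265,260:360],None,fx=4,fy=3.5,interpolation=cv2.INTER_CUBIC),alpha=2.2))
S=pose("scene");
# two-view height: arm end centres in scene crop c1 (x=230+u/4,y=150+v/4)
Yb=cv2.boxPoints(cv2.minAreaRect((Y[:,:2]*1000).astype(np.float32)));print(Yb.round(1).tolist())
px=proj(np.c_[Yb/1000,np.full(4,.056)],S);print("in scene c1 crop",((px-[230,150])*4).round(0).tolist())
px=proj(np.c_[Yb/1000,np.full(4,.056)],pose("side"));print("in side c3 crop",((px-[290,145])*4).round(0).tolist())
E
```

```text
3485 [0.0545 0.0564 0.0572 0.0578 0.0587] 297 325 124 251
depth rect ((455.736328125, -152.91128540039062), (24.98688316345215, 134.19479370117188), 82.73880767822266)
plane rect ((463.12786865234375, -153.790283203125), (24.818815231323242, 118.7775650024414), 82.7035903930664)
[[402.6000061035156, -158.60000610351562], [520.5, -173.60000610351562], [523.5999755859375, -149.0], [405.79998779296875, -133.89999389648438]]
in scene c1 crop [[503.0, 48.0], [329.0, 111.0], [347.0, 140.0], [522.0, 75.0]]
in side c3 crop [[415.0, 244.0], [252.0, 161.0], [224.0, 179.0], [388.0, 264.0]]
```

View pics/c6.png

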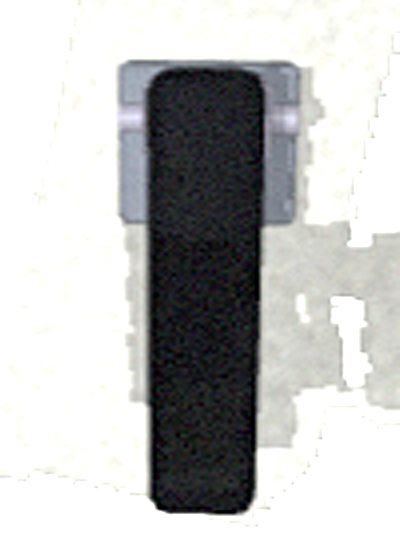

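```bash
python3 - <<'E'
from h import *
need([0.4631,-0.1538,0.2184],np.radians(-7.3),telemetry.get_obs())
E
```

```text
rotvec tool [ 0.0172  0.0014 -0.0001] shift in current tool cm [12.7  -0.44 -0.67] in goal tool [12.7  -0.45 -0.64] goal z axis [ 0.99 -0.13  0.  ]
  rotvec tool [-3.1244e+00  2.0000e-04  2.2000e-03] shift in current tool cm [12.7  -0.44 -0.67] in goal tool [12.7   0.45  0.64] goal z axis [-0.99  0.13  0.  ]
```

Emit:
{"fn": "send_rows", "kwargs": {"commands": [[0.017,0,0,0,-0.45,-0.65,0.4],[0,0,0,2,0,0,0.4],[0,0,0,2,0,0,0.4],[0,0,0,2,0,0,0.4],[0,0,0,0,0,0,0.4],[0,0,0,0,0,0,0.4],[0,0,0,0,0,0,0.4],[0,0,0,0,0,0,0.4]]}}

```text
time: 4.25
tool_pos: [0.4632, -0.1541, 0.2857]
eef_rot: [0.706, 0.045, 0.705, -0.045]
ft_force: [-0.3, -0.2, 0.4]
grip_width: 0.0643
```

```bash
python3 - <<'E'
from h import *
o=telemetry.get_obs();P=pose("wrist",o);p,d=eyes.capture("wrist");im=p[:,:,::-1].copy();cv2.imwrite("pics/w3.png",im)
print(o["time"],o["tool_pos"],o["grip_width"])
need([0.4631,-0.1538,0.2184],np.radians(-7.3),o)
print("pred corners",proj(np.c_[np.array([[402.6,-158.6],[520.5,-173.6],[523.6,-149],[405.8,-133.9]])/1000,np.full(4,.056)],P).round(1).tolist())
E
```

```text
4.25 [ 0.46315111 -0.15414092  0.285703  ] 0.06425277991935764
  rotvec tool [0.0003 0.0019 0.    ] shift in current tool cm [ 6.73  0.03 -0.02] in goal tool [ 6.73  0.03 -0.01] goal z axis [ 0.99 -0.13  0.  ]
  rotvec tool [-3.1413e+00 -0.0000e+00  3.0000e-03] shift in current tool cm [ 6.73  0.03 -0.02] in goal tool [ 6.73 -0.03  0.01] goal z axis [-0.99  0.13  0.  ]
pred corners [[297.3, 138.8], [300.0, 293.0], [331.7, 292.9], [334.4, 138.9]]
```

View pics/w3.png

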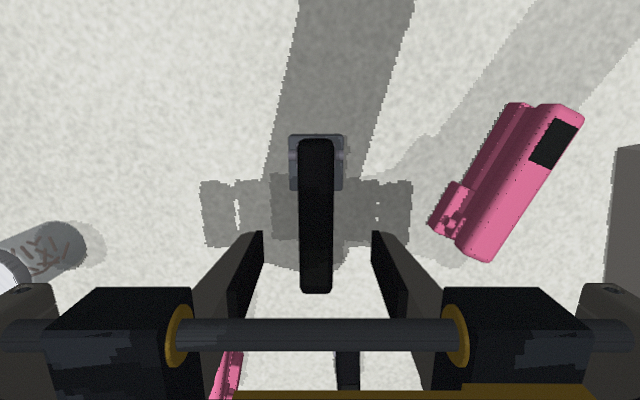

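The predicted corners (297-334, 139-293) match the arm seen at this lower height, so the two views confirm the 56 mm top. Next I descend and grip.

Emit:
{"fn": "send_rows", "kwargs": {"commands": [[0,0.002,0,1.5,0,0,0.4],[0,0,0,1.5,0,0,0.4],[0,0,0,1.5,0,0,0.4],[0,0,0,1.2,0,0,0.4],[0,0,0,1.0,0,0,0.4],[0,0,0,0,0,0,0.4],[0,0,0,0,0,0,-0.1],[0,0,0,0,0,0,-0.6]], "grip_force": 30}}

```text
time: 5.1
tool_pos: [0.463, -0.1541, 0.2182]
eef_rot: [0.705, 0.045, 0.706, -0.045]
ft_force: [0.4, 0.1, -0.5]
grip_width: 0.0505
```

Emit:
{"fn": "send_rows", "kwargs": {"commands": [[0,0,0,0,0,0,-1],[0,0,0,0,0,0,-1],[0,0,0,0,0,0,-1],[0,0,0,0,0,0,-1],[0,0,0,0,0,0,-1],[0,0,0,-1,0,0,-1],[0,0,0,-2,0,0,-1],[0,0,0,-3,0,0,-1]]}}

```text
time: 5.9
tool_pos: [0.4621, -0.1537, 0.2775]
eef_rot: [0.704, 0.045, 0.708, -0.045]
ft_force: [0.1, -0.3, -1.3]
grip_width: 0.0254
```

```bash
python3 - <<'E'
from h import *
o=telemetry.get_obs();print(o["time"],o["tool_pos"],o["grip_width"],o["ft_force"])
p,d=eyes.capture("side");q,_=eyes.capture("wrist")
cv2.imwrite("pics/s4.png",np.vstack([cv2.resize(p[100:300,220:540,::-1],(640,400)),])); cv2.imwrite("pics/w4.png",q[:,:,::-1])
E
```

```text
5.9 [ 0.46208179 -0.15368655  0.27748941] 0.02536056759587042 [ 0.07353487 -0.32160515 -1.29947707]
```

View pics/s4.png

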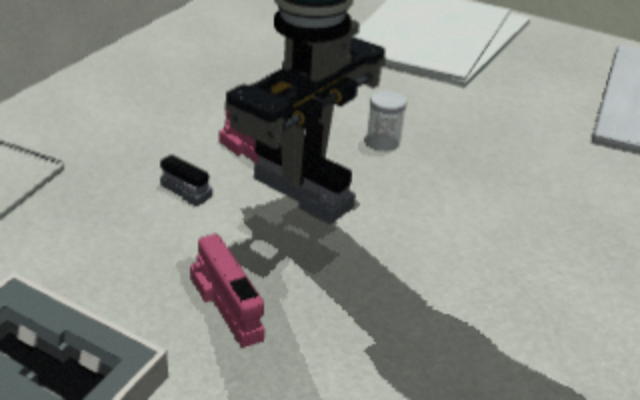

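View pics/w4.png

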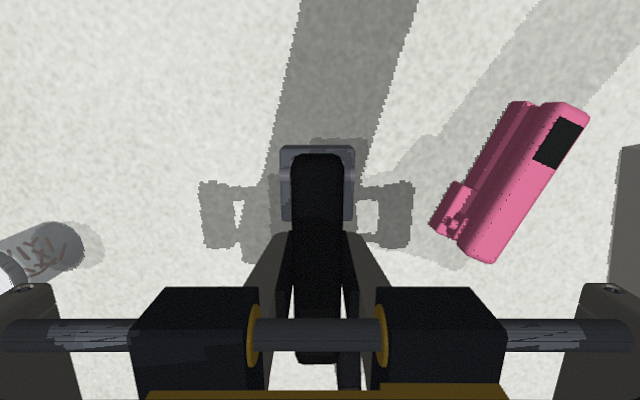

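Lifted cleanly: grip 25.4 mm wide and the stapler level in both views. Next I carry it over the cutout.

```bash
python3 - <<'E'
from h import *
o=telemetry.get_obs();print(o["tool_pos"])
need([0.5473,.1743,0.33],np.radians(2.85),o)
E
```

```text
[ 0.46396067 -0.15441517  0.28085068]
  rotvec tool [-0.1767  0.0041  0.0006] shift in current tool cm [-4.91 33.66  4.12] in goal tool [-4.91 32.42  9.96] goal z axis [1.   0.05 0.  ]
  rotvec tool [ 2.9649e+00  9.0000e-04 -6.0000e-03] shift in current tool cm [-4.91 33.66  4.12] in goal tool [ -4.91 -32.42  -9.96] goal z axis [-1.   -0.05 -0.  ]
```

Emit:
{"fn": "send_rows", "kwargs": {"commands": [[0,0,0,-2.5,0,0,-1],[0,0,0,-2.5,1.7,0.1,-1],[0,0,0,0,3,0.4,-1],[0,0,0,0,4,0.5,-1],[0,0,0,0,4,0.5,-1],[0,0,0,0,4,0.5,-1],[0,0,0,0,4,0.5,-1],[0,0,0,0,4,0.5,-1]]}}

```text
time: 6.8
tool_pos: [0.5237, 0.0889, 0.3269]
eef_rot: [0.705, 0.045, 0.707, -0.045]
ft_force: [0.4, -0.3, -1.9]
grip_width: 0.0256
```

Emit:
{"fn": "send_rows", "kwargs": {"commands": [[0,0,0,0,4,0.5,-1],[0,0,0,0,3,0.4,-1],[0,0,0,0,2,0.2,-1],[-0.06,0,0,0,0,0,-1],[-0.06,0,0,0,0,0,-1],[-0.056,0.004,0,0,0,0,-1],[0,0,0,0,0,0,-1],[0,0,0,0,0,0,-1]]}}

```text
time: 7.6
tool_pos: [0.546, 0.175, 0.327]
eef_rot: [0.704, -0.017, 0.709, 0.017]
ft_force: [-0.2, 0.5, -2.5]
grip_width: 0.0259
```

```bash
python3 - <<'E'
from h import *
o=telemetry.get_obs();print(o["time"],o["tool_pos"],o["grip_width"],o["ft_force"])
need([0.5473,.1743,0.25],np.radians(2.85),o)
q,_=eyes.capture("wrist"); cv2.imwrite("pics/w5.png",q[:,:,::-1])
E
```

```text
7.6 [0.54604226 0.17496928 0.32697114] 0.025903590287915626 [-0.24822672  0.52109965 -2.46826994]
  rotvec tool [-0.002  -0.007  -0.0002] shift in current tool cm [ 7.7  -0.07  0.18] in goal tool [ 7.7  -0.07  0.12] goal z axis [1.   0.05 0.  ]
  rotvec tool [ 3.1395e+00 -3.0000e-04  1.0900e-02] shift in current tool cm [ 7.7  -0.07  0.18] in goal tool [ 7.7   0.07 -0.12] goal z axis [-1.   -0.05 -0.  ]
```

View pics/w5.png

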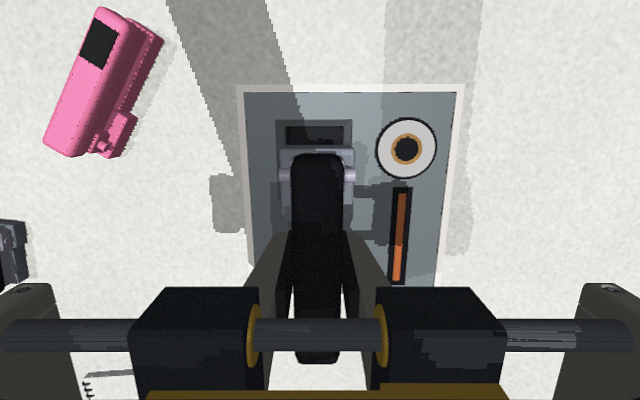

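```bash
python3 - <<'E'
from h import *
o=telemetry.get_obs();P=pose("wrist",o);print(o["tool_pos"])
im=cv2.imread("pics/w5.png")
cv2.imwrite("pics/c7.png",cv2.convertScaleAbs(cv2.resize(im[85:245,260:380],None,fx=4,fy=3.5,interpolation=cv2.INTER_CUBIC),alpha=2))
c,s=np.cos(np.radians(2.85)),np.sin(np.radians(2.85));Rz=np.array([[c,-s],[s,c]])
for z,pts in ((.1286,[[-60,22],[-60,-22],[-15,22],[-15,-22]]),(.1646,[[-60,13],[-60,-13]])):
    xy=o["tool_pos"][:2]+np.array(pts)/1000@Rz.T
    px=proj(np.c_[xy,np.full(len(xy),z)],P);print(z,px.round(1).tolist(),((px-[260,85])*[4,3.5]).round(0).tolist())
E
```

```text
[0.54611036 0.17496988 0.32712031]
0.1286 [[352.8, 146.1], [276.6, 146.2], [350.5, 219.4], [279.3, 219.5]] [[371.0, 214.0], [66.0, 214.0], [362.0, 470.0], [77.0, 471.0]]
0.1646 [[342.2, 155.2], [286.4, 155.3]] [[329.0, 246.0], [106.0, 246.0]]
```

View pics/c7.png

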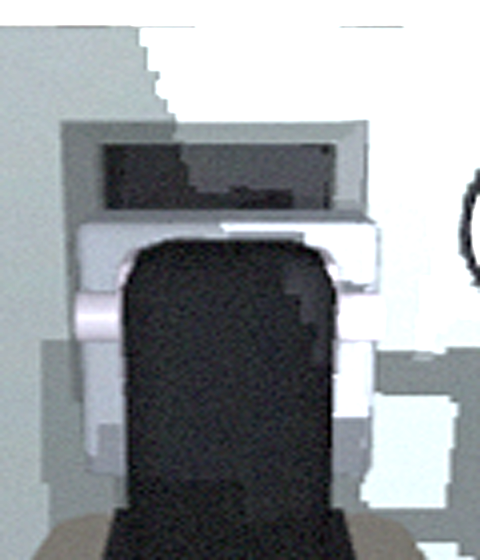

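```bash
python3 - <<'E'
from h import *
o=telemetry.get_obs();P=pose("wrist",o)
G=axyaw(np.radians(2.85)); ax=np.array([np.cos(np.radians(2.85)),np.sin(np.radians(2.85))])
c=lambda u,v:(260+u/4-.37,85+v/3.5-.36)
m=plane([c(62,122),c(368,122)],P,.036)[:,:2]; h=plane([c(80,222),c(378,222)],P,.1286)[:,:2];a=plane([c(122,241),c(337,241)],P,.1646)[:,:2]
pm=m.mean(0)+.073*ax; ph=h.mean(0)+.06*ax; pa=a.mean(0)+.06*ax
print("pocket",pm,np.linalg.norm(m[1]-m[0]),"stapler heel",ph,np.linalg.norm(h[1]-h[0]),"arm",pa,"tool",o["tool_pos"])
E
```

```text
pocket [0.54739494 0.17350385] 0.06532225751954272 stapler heel [0.54714111 0.17628781] 0.043123260602483456 arm [0.54523389 0.17617859] tool [0.54611036 0.17496988 0.32712031]
```

Emit:
{"fn": "send_rows", "kwargs": {"commands": [[0,-0.007,0,1,-0.12,0.05,-1],[0,0,0,1.5,-0.12,0.05,-1],[0,0,0,1.5,0,0,-1],[0,0,0,1.2,0,0,-1],[0,0,0,1.2,0,0,-1],[0,0,0,0,0,0,-1],[0,0,0,0,0,0,-1],[0,0,0,0,0,0,-1]]}}

```text
time: 8.45
tool_pos: [0.5477, 0.1729, 0.2641]
eef_rot: [0.708, -0.017, 0.706, 0.018]
ft_force: [0.7, 0.5, -1.5]
grip_width: 0.0257
```

```bash
python3 - <<'E'
from h import *
o=telemetry.get_obs();print(o["time"],o["tool_pos"],o["grip_width"],o["ft_force"])
need([0.5468,.1726,0.234],np.radians(2.85),o)
q,_=eyes.capture("wrist"); cv2.imwrite("pics/w6.png",q[:,:,::-1])
p,_=eyes.capture("side"); cv2.imwrite("pics/s6.png",cv2.resize(p[180:360,130:330,::-1],(800,600),interpolation=cv2.INTER_CUBIC)[:600])
E
```

```text
8.45 [0.54773429 0.17287919 0.26411831] 0.02569287936180871 [ 0.65324871  0.526941   -1.54789072]
  rotvec tool [-0.0007  0.0021 -0.0008] shift in current tool cm [ 3.01 -0.03 -0.1 ] in goal tool [ 3.01 -0.02 -0.09] goal z axis [1.   0.05 0.  ]
  rotvec tool [ 3.1409e+00 -1.3000e-03 -3.3000e-03] shift in current tool cm [ 3.01 -0.03 -0.1 ] in goal tool [3.01 0.02 0.09] goal z axis [-1.   -0.05 -0.  ]
```

View pics/w6.png

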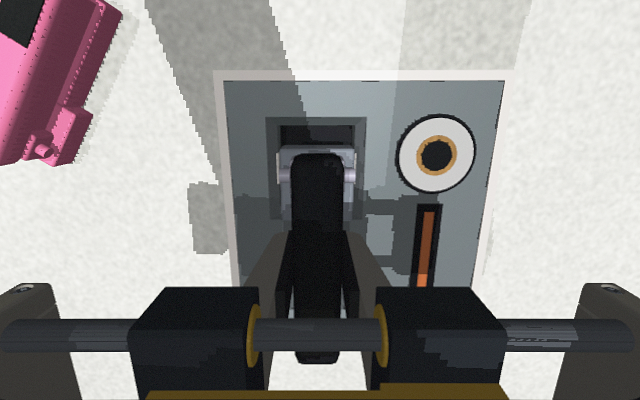

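View pics/s6.png

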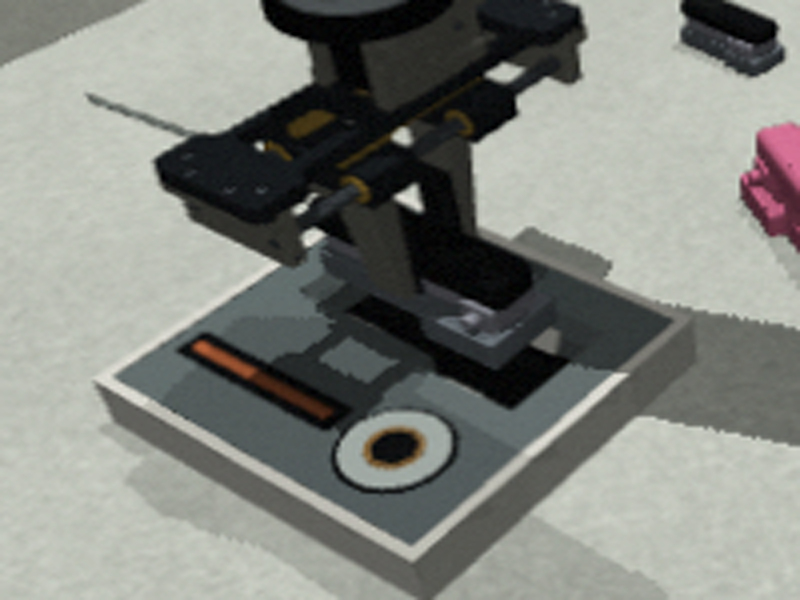

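The heel (277-356) is centred in the mouth (266-366) in the wrist view. I'll lower it slowly.

Emit:
{"fn": "send_rows", "kwargs": {"commands": [[0,0,0,0.5,-0.02,-0.05,-1],[0,0,0,0.5,0,0,-1],[0,0,0,0.5,0,0,-1],[0,0,0,0.5,0,0,-1],[0,0,0,0.3,0,0,-1],[0,0,0,0.2,0,0,-1],[0,0,0,0,0,0,-1],[0,0,0,0,0,0,-1]]}}

```text
time: 9.35
tool_pos: [0.547, 0.1726, 0.2387]
eef_rot: [0.707, -0.017, 0.706, 0.018]
ft_force: [-0.5, 0.5, -2.4]
grip_width: 0.0259
```

Emit:
{"fn": "send_rows", "kwargs": {"commands": [[0,0,0,0.2,0,0,-1],[0,0,0,0.2,0,0,-1],[0,0,0,0.2,0,0,-1],[0,0,0,0.15,0,0,-1],[0,0,0,0,0,0,-1],[0,0,0,0,0,0,-1],[0,0,0,0,0,0,-1],[0,0,0,0,0,0,-1]]}}

```text
time: 10.15
tool_pos: [0.5475, 0.1726, 0.2324]
eef_rot: [0.708, -0.017, 0.706, 0.018]
ft_force: [-1.2, -1.1, 7.6]
grip_width: 0.0258
```

The springs touched, with about 10 N pushing up. I'll release, lift and look.

Emit:
{"fn": "send_rows", "kwargs": {"commands": [[0,0,0,0,0,0,-0.2],[0,0,0,0,0,0,0],[0,0,0,0,0,0,0.1],[0,0,0,0,0,0,0.1],[0,0,0,-2,0,0,0.1],[0,0,0,-3,0,0,0.1],[0,0,0,-3,0,0,0.1],[0,0,0,0,0,0,0.1]]}}

```text
time: 10.95
tool_pos: [0.5482, 0.1729, 0.3149]
eef_rot: [0.71, -0.016, 0.704, 0.018]
ft_force: [-0.3, -0.1, 0.6]
grip_width: 0.0506
```

```bash
python3 - <<'E'
from h import *
o=telemetry.get_obs();P=pose("wrist",o);print(o["time"],o["tool_pos"],o["grip_width"],o["ft_force"])
q,d=eyes.capture("wrist"); cv2.imwrite("pics/w7.png",q[:,:,::-1]);np.save("pics/w7.npy",d)
p,_=eyes.capture("side"); cv2.imwrite("pics/s7.png",cv2.resize(p[180:360,130:330,::-1],(800,600),interpolation=cv2.INTER_CUBIC))
im=q[:,:,::-1];m=np.zeros(d.shape,np.uint8);m[100:330,275:360]=(im[100:330,275:360].max(2)<40)
v,u=np.nonzero(m);X=bydepth(np.c_[u,v],P,d);
k=(X[:,2]>.05)&(X[:,2]<.085);X=X[k];print(len(X),np.percentile(X[:,2],[5,25,50,75,95]).round(4))
Y=plane(np.c_[u,v][k],P,np.median(X[:,2]));print(cv2.minAreaRect((Y[:,:2]*1000).astype(np.float32)))
A=np.c_[X[:,0]-.547,X[:,1]-.173,np.ones(len(X))];print("tilt plane",np.linalg.lstsq(A,X[:,2],rcond=None)[0])
E
```

```text
10.95 [0.5482385  0.17289985 0.31490971] 0.05064598242003642 [-0.25127244 -0.08475547  0.57821167]
4625 [0.0689 0.0709 0.0717 0.0724 0.0732]
((548.1190795898438, 173.36080932617188), (118.2096176147461, 25.44097900390625), 2.8800175189971924)
tilt plane [ 0.01294877 -0.01785744  0.0715066 ]
```

View pics/w7.png

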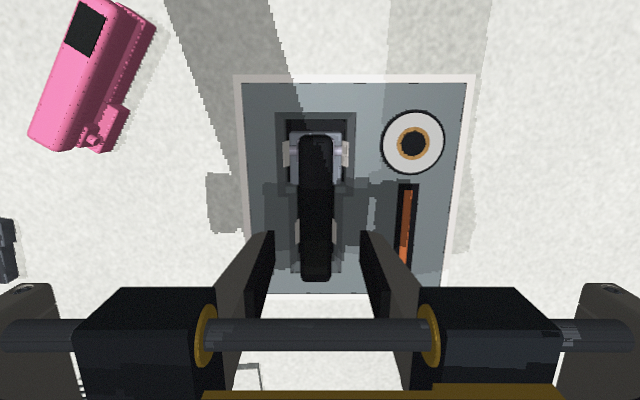

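View pics/s7.png

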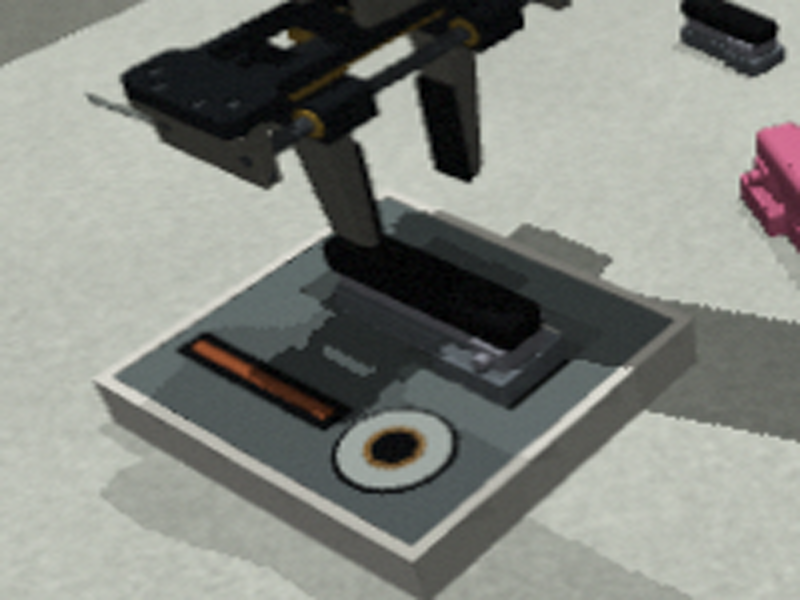

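It rests level on the springs: top at about 71 mm, which is about 9 mm above home, centred at (0.548, 0.173) with yaw 2.9°. Next I close the fingers and press over the origin.

Emit:
{"fn": "send_rows", "kwargs": {"commands": [[0,0,0,0,0,0,-1],[0,0,0,0,0,0,-1],[0,0,0,0,0,0,-1],[0,0,0,1,0,0,-1],[0,0,0,1,0,0,-1],[0,0,0,1,0,0,-1],[0,0,0,1,0,0,-1],[0,0,0,0.8,0,0,-1]]}}

```text
time: 11.85
tool_pos: [0.5467, 0.1725, 0.2617]
eef_rot: [0.707, -0.017, 0.707, 0.017]
ft_force: [-0.0, -0.5, 0.8]
grip_width: 0.0007
```

```bash
python3 - <<'E'
from h import *
o=telemetry.get_obs();print(o["time"],o["tool_pos"],o["grip_width"],o["ft_force"])
need([0.548,.173,0.252],np.radians(2.85),o)
E
```

```text
11.85 [0.5466719  0.17246068 0.26172053] 0.0006956724522980057 [-0.02868426 -0.49825885  0.81113667]
  rotvec tool [-0.0006 -0.0002 -0.    ] shift in current tool cm [0.97 0.05 0.14] in goal tool [0.97 0.05 0.14] goal z axis [1.   0.05 0.  ]
  rotvec tool [ 3.141e+00 -0.000e+00  2.000e-04] shift in current tool cm [0.97 0.05 0.14] in goal tool [ 0.97 -0.05 -0.14] goal z axis [-1.   -0.05 -0.  ]
```

Emit:
{"fn": "send_rows", "kwargs": {"commands": [[0,0,0,0,0.05,0.1,-1],[0,0,0,0.2,0,0,-1],[0,0,0,0.2,0,0,-1],[0,0,0,0.2,0,0,-1],[0,0,0,0.2,0,0,-1],[0,0,0,0.1,0,0,-1],[0,0,0,0,0,0,-1],[0,0,0,0,0,0,-1]]}}

```text
time: 12.65
tool_pos: [0.5482, 0.1731, 0.2544]
eef_rot: [0.708, -0.017, 0.706, 0.018]
ft_force: [1.8, -0.4, 3.9]
grip_width: 0.0005
```

Emit:
{"fn": "send_rows", "kwargs": {"commands": [[0,0,0,0.1,0,0,-1],[0,0,0,0.1,0,0,-1],[0,0,0,0.1,0,0,-1],[0,0,0,0.05,0,0,-1],[0,0,0,0,0,0,-1],[0,0,0,0,0,0,-1],[0,0,0,0,0,0,-1],[0,0,0,0,0,0,-1]]}}

```text
time: 13.45
tool_pos: [0.5484, 0.1731, 0.2525]
eef_rot: [0.708, -0.017, 0.706, 0.018]
ft_force: [-2.8, -1.1, 17.1]
grip_width: 0.0006
```

Emit:
{"fn": "send_rows", "kwargs": {"commands": [[0,0,0,0.1,0,0,-1],[0,0,0,0.1,0,0,-1],[0,0,0,0,0,0,-1],[0,0,0,0,0,0,-1],[0,0,0,0,0,0,-1],[0,0,0,0,0,0,-1],[0,0,0,0,0,0,-1],[0,0,0,0,0,0,-1]]}}

```text
time: 14.25
tool_pos: [0.5485, 0.173, 0.2524]
eef_rot: [0.708, -0.017, 0.706, 0.018]
ft_force: [-7.7, -3.2, 32.0]
grip_width: 0.0002
```

It has bottomed: the height holds at 62.4 mm while the force rises from 17 to 32 N. I'll back off and check.

Emit:
{"fn": "send_rows", "kwargs": {"commands": [[0,0,0,-0.3,0,0,-1],[0,0,0,-1,0,0,-1],[0,0,0,-2,0,0,-1],[0,0,0,-3,0,0,-1],[0,0,0,-3,0,0,-1],[0,0,0,0,0,0,-1],[0,0,0,0,0,0,-1],[0,0,0,0,0,0,-1]]}}

```text
time: 15.05
tool_pos: [0.5471, 0.173, 0.3403]
eef_rot: [0.706, -0.018, 0.707, 0.017]
ft_force: [-0.4, 0.3, -0.6]
grip_width: 0.0004
```

```bash
python3 - <<'E'
from h import *
o=telemetry.get_obs();P=pose("wrist",o);print(o["time"],o["tool_pos"],o["grip_width"],o["ft_force"])
q,d=eyes.capture("wrist"); cv2.imwrite("pics/w8.png",q[:,:,::-1])
p,_=eyes.capture("side"); cv2.imwrite("pics/s8.png",cv2.resize(p[145:360,130:430,::-1],(800,573),interpolation=cv2.INTER_CUBIC))
im=q[:,:,::-1];m=np.zeros(d.shape,np.uint8);m[100:330,275:360]=(im[100:330,275:360].max(2)<40)
v,u=np.nonzero(m);X=bydepth(np.c_[u,v],P,d);
k=(X[:,2]>.05)&(X[:,2]<.085);X=X[k];print(len(X),np.percentile(X[:,2],[5,25,50,75,95]).round(4))
Y=plane(np.c_[u,v][k],P,np.median(X[:,2]));print(cv2.minAreaRect((Y[:,:2]*1000).astype(np.float32)))
A=np.c_[X[:,0]-.547,X[:,1]-.173,np.ones(len(X))];print("tilt plane",np.linalg.lstsq(A,X[:,2],rcond=None)[0])
E
```

```text
15.05 [0.54714945 0.17299536 0.34031169] 0.00042567083519390097 [-0.35996288  0.33784943 -0.55859586]
2691 [0.0602 0.0623 0.0631 0.0636 0.0643]
((531.4676513671875, 172.41024780273438), (84.01380157470703, 25.428422927856445), 2.872892379760742)
tilt plane [ 0.00946382 -0.01416235  0.06297222]
```

View pics/w8.png

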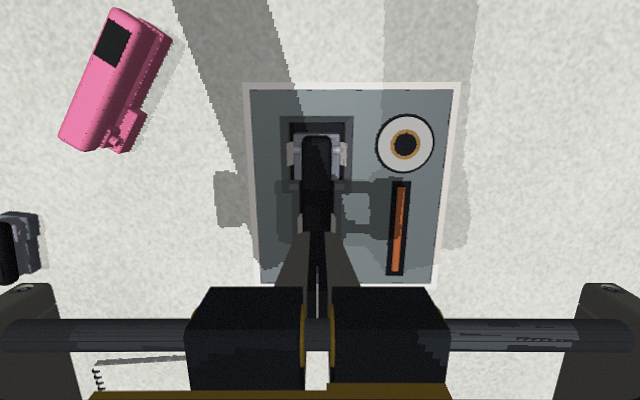

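View pics/s8.png

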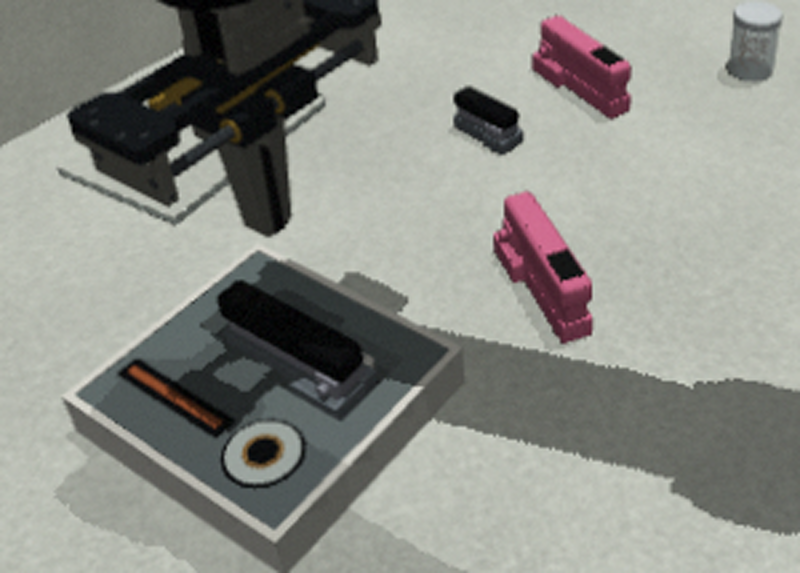

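The stapler stays down: its top reads 63 mm with a roughly +1 mm depth bias, so 62 mm, which is home. It is level, and the gripper is 8 cm clear. The mini stapler and jar are where they were.

```bash
python3 -c "
from cell import ticket
print(ticket.job_done())"
```

```text
the job is handed in; nothing more can be done
None
```

The large stapler is standing in its cutout with the heel in the wide end, pressed fully home and released. I handed the job in at about 15 s of the 45 s allowed. No verdict is reported, so success rests on these checks:

- **Pressing:** I gripped the arm, lowered the stapler onto the springs, opened the jaws, then pressed on the top over the origin with the fingers shut. The fingertips stopped at 62.4 mm while the force rose from 17 to 32 N, which means it was on the floor. That matches the 62 mm expected when home.
- **Height after backing off:** the top read about 63 mm. The camera depth had read about 1 mm high earlier, so this agrees with 62 mm. Tilt was about 1°.
- **Position:** measured at release, before pressing, the centre was about 1 mm from the pocket centre and the yaw was 2.9° against the pocket's 2.9°. The last full position fit after pressing was not usable, because the fingers hid the nose. The yaw still read 2.9°, and the last views look right.
- **Bystanders:** the mini stapler, clip jar and both pink look-alikes look unmoved in the last side view. I did not measure their positions again.
- **Disagreements:** the scene and side cameras differed by about 1 cm on the stapler's position, so I used the wrist camera. The wrist view showed the stapler 2 to 3 mm to one side of the cutout when first carried over it, and I corrected that before lowering.

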